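# Make up two bottle-and-cup kits from the stock

## Task

Make up two kits from the stock of bottles and cups standing in the middle of the table. Into the three-bay carrier go the large screw-cap bottle, the lidded cup and the slim dropper bottle, with the dropper bottle in the middle bay; into the two-bay carrier go the small screw-cap bottle and the open cup. Each stands upright on the floor of a bay of its own; leave the bigger dropper bottle and the small glass jar where they are.

Things in the scene. Friction and masses are not known exactly. Their poses are not given: they have to be found in the camera images.
- large_bottle_mid (a point): Large screw-cap bottle of clear glass with a white cap: 52 mm across, 106 mm high; straight round body up to 90 mm, then a cap 33 mm across; hold it above half-way. The point is on its upright axis, half-way up; z up.
- small_bottle_mid (a point): Small screw-cap bottle of clear glass with a white cap, the same shape as the large one but 38 mm across and 82 mm high; straight round body up to 66 mm, then a cap 26 mm across. The point is on its upright axis, half-way up; z up.
- slim_dropper_mid (a point): Slim dropper bottle, brown with a black rubber dropper: 33 mm across, 102 mm high; straight round body up to 60 mm, a 23 mm collar up to 76 mm, the thin dropper above. Hold it high, at the top of the body or the collar, so that the dropper clears the palm. The point is on its upright axis, half-way up; z up.
- lidded_cup_mid (a point): Small round plastic sample cup with a blue lid: 56 mm high; the lid is 60 mm across and 6 mm thick, the cup below tapers from 54 mm under the lid to 43 mm at the foot. (A like cup at the far end of the table, behind the blue book, is no part of the stock.) The point is on its upright axis, half-way up; z up.
- open_cup_mid (a point): Small round plastic sample cup without a lid, open on top: 52 mm high, tapering from 54 mm at the rim to 43 mm at the foot. The point is on its upright axis, half-way up; z up.
- carrier_three: Grey plastic carrier fixed to the table left or right of the stock: three open bays in a row along its own x, their centres at x = -80, 0 and +80 mm. Each bay is 74 mm (x) by 80 mm (y) inside; floor 4 mm, walls 20 mm above the table, walls 6 mm thick. Outside 246 x 92 mm, plus a 17 mm lip at each end. Origin at the centre of its underside, z up; the row points roughly away from the robot.
- carrier_two: Grey plastic carrier fixed to the table left or right of the stock: two open bays in a row along its own x, their centres at x = -40 and +40 mm. Each bay is 74 mm (x) by 80 mm (y) inside; floor 4 mm, walls 20 mm above the table, walls 6 mm thick. Outside 166 x 92 mm, plus a 17 mm lip at each end. Origin at the centre of its underside, z up; the row points roughly away from the robot.
- big_dropper_mid (a point): Bigger dropper bottle, brown with a red rubber dropper: 42 mm across, 120 mm high. Stays where it is. The point is on its upright axis, half-way up; z up.
- glass_jar_mid (a point): Small open faceted jar of clear glass: 56 mm across, 52 mm high. Stays where it is. The point is on its upright axis, half-way up; z up.

How it is judged:
By the outcome, as a careful person would: the job done as asked, in the order asked, and still so for the second after the job is handed in, with the robot touching nothing.
It also fails if it takes over 120 s, if anything falls off the work surface, if the arm or the gripper's body presses on something with over 40 N, if the wrist force passes 120 N, or if a joint passes its speed limit or range.

## Robot

A 6-joint arm with a two-finger parallel gripper is mounted at the origin on a cart in front of the work surface, level with it; the furniture and walls round the work are solid. World frame = base frame: x ahead of the robot, y to its left, z up, the work surface at z = 0. Lengths are in m, angles in degrees, forces in N, time in s.
With the tool pointing down it reaches from about 0.25 to 0.725 m from the base axis. Payload 9.7 kg.
Tool frame: the origin (TCP) lies midway between the tips of the shut fingers; the grasp point (between the pads) lies bot.hold_point_z behind it (bot.hold_point_z is the distance from the TCP to the grasp point, in m); z points along the fingers, y is the line along which they close (so a half turn about z gives the same grasp; the last joint's range is limited). The gripper opens to 85 mm and grips with 20 to 120 N. Pads are 22 mm wide; open, the fingers measure 114 mm over their backs; the gripper's body (76 mm by 85 mm) begins 54 mm behind the grasp point. The pads swing forward as they close: fully open they stand 13 mm farther back than shut.
Start: joints at [-73.339, 4.979, 10.078, 95.1, 0, 90], TCP at [0.158, -0.527, 0.231] pointing down, gripper open.
Joint ranges: [-179.16, 179.16], [-48.56, 103.87], [-65.8, 70.77], [-126.05, 130.52], [-82.76, 87.17], [-180, 180]. Speed limits (degrees/s): [127.2, 127.2, 147.25, 180, 180, 180].

## Interface

Orientations are given as [roll, pitch, yaw] about the fixed x, y, z axes, in that order (R = Rz(yaw) Ry(pitch) Rx(roll)).
In Python, from workcell import bot, camera, camera_model, ticket gives the robot as it stands.
- The arm moves only by the tool send_rows, never from a script. Its argument "targets" is text: rows parted by semicolons, each of 5 numbers parted by spaces: the shift along the tool's x, y, z in mm, then the turn about the tool's z in degrees, then the closure in counts, from 0 (fully open) to 255 (shut). A call has 1 to 20 rows; each row is the pose to reach, as a shift and turn from the pose commanded when the call began, along the tool's axes at that moment; what a row does not reach only later rows make up. A row lasts 1/8 s, in which the tool goes at most 62.5 mm and 10.7 degrees, less where a joint would pass 70% of its speed; a pose out of reach is approached as far as the arm can. A call with a gripper value outside its range is refused whole. The fingers move at their own pace and stop on an object; "newtons" is the grip in N (left out, the last holds). Time passes only in rows, so rows that repeat a pose let the fingers close. It gives the time, the measured TCP pose, the force, the opening and the grip force at its end, in the units of the state.
- bot.get_obs(): the state, without advancing time (a new reading comes with each control period).
- camera(name): name is "scene" or "top" or "wrist"; returns the picture (384x512x3 uint8, blue, green, red); there is no depth.
- camera_model(name): a dict with "K" (3x3 intrinsics, pixels), "pose" (4x4, takes a point from camera to world coordinates); the wrist camera has in their place "T_tool_cam" (4x4, takes a point from camera to tool coordinates, whose origin is the TCP and whose axes are the flange's). Camera axes: x right, y down, z forward; pixel columns grow to the right and rows downward; lengths in m; the calibration is good to about 2 mm. The wrist camera is an equidistant fisheye: a pixel r from the principal point sees the ray r / f radians off the axis. A picture is of the moment at which its call begins: read the wrist's pose just before it. camera_model takes no time and is no camera call.
- ticket.job_done(): hands the job in; it is judged then, once.
The state is a dict: "time": time; "q": joint angles; "qd": joint speeds; "joint_efforts": joint torques, N m; "ee_pos": TCP position; "tcp_rot": TCP orientation; "wrist_force": force on the tool from outside, world axes, zero at the start; "torque": the same for the moment, N m; "opening": finger opening in m; "grasp_force": force on a finger pad.
Only numpy, scipy, OpenCV 4.12 (cv2) and the standard library are available. Lean on these libraries where they do the work, as an engineer would, in place of code of your own. Each camera call takes 0.05 s, during which the arm holds its last target. There are 200 camera calls.

## Working session

There is one attempt and no reset: what is moved stays moved. The work goes in short steps, Python scripts to look and compute and a tool call to move; the robot and the scene stay as the last step left them, time stands still between calls to the robot, and variables do not carry over. Pictures are saved under pics/ and viewed, at most 15 in all, crops included, and the job is handed in when it is done.

Besides the shell and the picture viewer there is one more tool, called by a JSON object that holds its "method" and its "body". send_rows: Moves the arm, as the interface text tells. Its arguments: {"type":"object","properties":{"targets":{"type":"string"},"newtons":{"type":"number"}},"required":["targets"]}

```bash
mkdir -p pics; ls
python3 - <<'E'
from workcell import bot,camera,camera_model
import cv2,numpy as np
print(bot.hold_point_z); o=bot.get_obs(); print(o)
for n in("scene","top"):
    cv2.imwrite(f"pics/{n}0.png",camera(n)); m=camera_model(n); print(n,np.round(m["K"],1).tolist(),np.round(m["pose"],3).tolist())
m=camera_model("wrist");print(m)
E
```

```text
pics
0.0187
{'time': 0.0, 'q': array([-7.33399397e+01,  5.01231937e+00,  1.00346939e+01,  9.50970353e+01,
        1.58244597e-03,  9.00027485e+01]), 'qd': array([-0.03872318, -0.04585442,  0.0708251 , -0.00986807,  0.03513433,
        0.03497898]), 'joint_efforts': array([ 3.22872940e-03, -5.20396078e+01,  4.64798784e+01,  1.65428070e-02,
        1.61674593e-04, -1.86883170e-05]), 'ee_pos': array([ 0.15762906, -0.52671132,  0.23057349]), 'tcp_rot': array([-1.79925339e+02, -1.57886310e-03,  1.66573098e+01]), 'wrist_force': array([ 0.01520835, -0.79012209, -0.3257533 ]), 'torque': array([-0.03395706,  0.0109643 , -0.01694965]), 'grasp_force': 0.0, 'opening': 0.08575096025001086}
scene [[447.4, 0.0, 261.1], [0.0, 447.4, 185.9], [0.0, 0.0, 1.0]] [[0.822, 0.3, -0.484, 1.165], [0.569, -0.47, 0.675, -0.822], [-0.025, -0.83, -0.557, 0.782], [0.0, 0.0, 0.0, 1.0]]
top [[378.8, 0.0, 263.6], [0.0, 378.8, 190.8], [0.0, 0.0, 1.0]] [[0.028, -0.994, 0.109, 0.483], [-1.0, -0.028, 0.002, 0.008], [0.001, -0.109, -0.994, 0.979], [0.0, 0.0, 0.0, 1.0]]
{'K': array([[297.31863964,   0.        , 260.13553914],
       [  0.        , 297.31863964, 191.40091614],
       [  0.        ,   0.        ,   1.        ]]), 'T_tool_cam': array([[ 5.30700169e-05, -9.64386007e-01, -2.64498822e-01,
         6.67143458e-02],
       [ 9.99999725e-01, -1.44497205e-04,  7.27493163e-04,
         1.38064436e-04],
       [-7.39803567e-04, -2.64498788e-01,  9.64385734e-01,
        -1.42676217e-01],
       [ 0.00000000e+00,  0.00000000e+00,  0.00000000e+00,
         1.00000000e+00]])}
```

View pics/scene0.png

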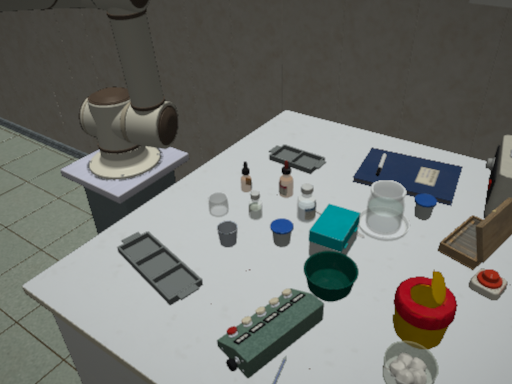

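View pics/top0.png

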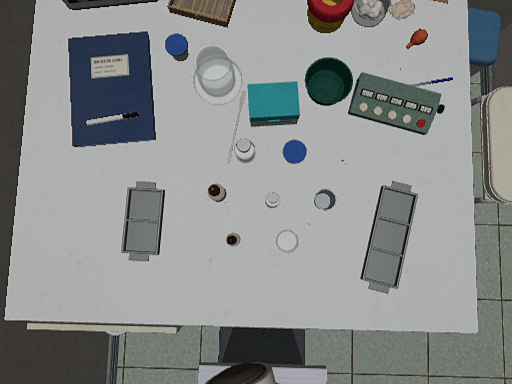

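The scene view shows the stock in the middle. In the top view the blue lidded cup is at (294,152), the large bottle at (244,146) and the small bottle at (272,200). The open cup is at (324,200), the jar at (287,241), and the droppers at (217,191) and (232,240). The two-bay carrier is at (143,221) and the three-bay carrier at (389,237). I'll zoom in for the details.

Run:
```python
import cv2
a=cv2.imread("pics/top0.png")[125:300,110:430]
cv2.imwrite("pics/topz.png",cv2.resize(a,None,fx=2.5,fy=2.5,interpolation=cv2.INTER_CUBIC))
b=cv2.imread("pics/scene0.png")[135:305,110:350]
cv2.imwrite("pics/scenez.png",cv2.resize(b,None,fx=3.3,fy=3.3,interpolation=cv2.INTER_CUBIC))
```

```text
(no output)
```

View pics/topz.png

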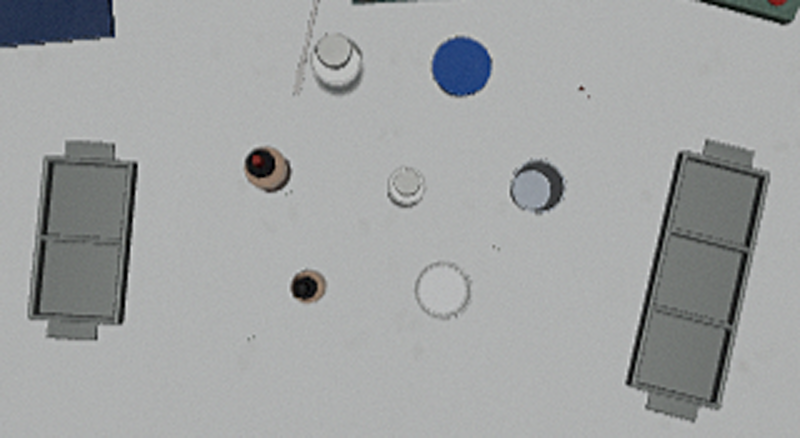

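View pics/scenez.png

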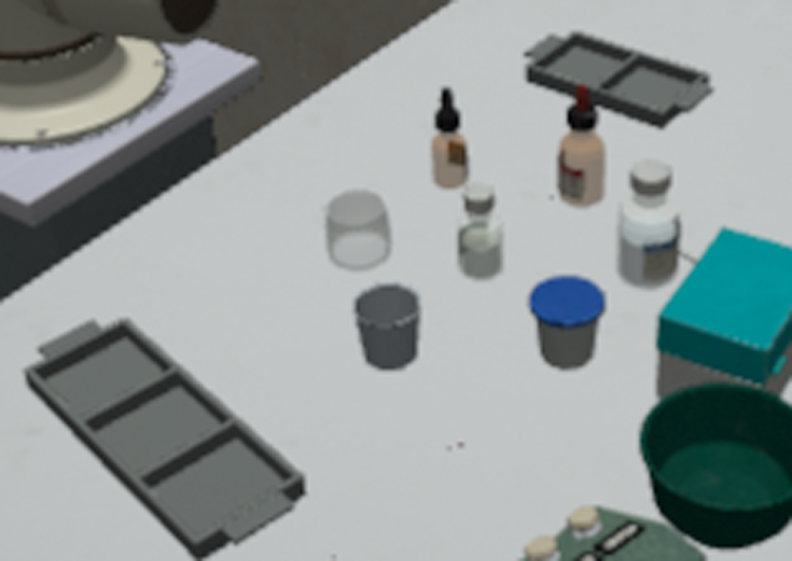

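The zoomed views give me the centres in zoom pixels. The caps are at (335,49) and (407,180), the lid at (462,66), and the open rim at (537,187). The slim dropper (black) is at (306,288), the big one (red tip) at (262,163), and the jar at (443,291). The carrier corners are also readable.

```bash
cat > h.py <<'E'
import numpy as np, cv2
from workcell import bot,camera,camera_model
from scipy.spatial.transform import Rotation as Ro
def ray(n,u,v):
    m=camera_model(n);K=m["K"]
    if n=="wrist":
        o=bot.get_obs();T=np.eye(4);T[:3,:3]=Ro.from_euler("xyz",o["tcp_rot"],degrees=True).as_matrix();T[:3,3]=o["ee_pos"]
        P=T@m["T_tool_cam"];d=np.array([u-K[0,2],v-K[1,2]])/K[0,0];r=np.hypot(*d)
        c=np.r_[d/max(r,1e-9)*np.sin(r),np.cos(r)]
    else: P=m["pose"];c=np.linalg.inv(K)@[u,v,1]
    return P[:3,3],P[:3,:3]@c
def onz(n,u,v,z):
    p,d=ray(n,u,v);return p+d*(z-p[2])/d[2]
def proj_wrist(X,o):
    m=camera_model("wrist");K=m["K"];T=np.eye(4);T[:3,:3]=Ro.from_euler("xyz",o["tcp_rot"],degrees=True).as_matrix();T[:3,3]=o["ee_pos"]
    c=np.linalg.inv(T@m["T_tool_cam"])@np.r_[X,1];t=np.arctan2(np.hypot(c[0],c[1]),c[2]);a=c[:2]/np.hypot(c[0],c[1])
    return K[:2,2]+K[0,0]*t*a
def move(X,yaw):
    "tool-frame shift (mm), turn (deg) from measured pose to TCP X, yaw (tool down)"
    o=bot.get_obs();R=Ro.from_euler("xyz",o["tcp_rot"],degrees=True)
    return np.round(R.inv().apply(np.array(X)-o["ee_pos"])*1000,1), round((o["tcp_rot"][2]-yaw+180)%360-180,1)
E
python3 - <<'E'
from h import *
f=lambda u,v,z:onz("top",(u+.5)/2.5-.5+110,(v+.5)/2.5-.5+125,z)
g=lambda u,v,z:onz("scene",(u+.5)/3.3-.5+110,(v+.5)/3.3-.5+135,z)
for n,u,v,z in[("large",335,49,.106),("lid",462,66,.056),("small",407,180,.082),("open",537,187,.052),("slim",305,288,.076),("jar",443,291,.052),("big",261,163,.09)]:
    print(n,np.round(f(u,v,z),3))
for n,u,v,z in[("large",651,173,.106),("lid",567,299,.056),("small",479,194,.082),("open",388,302,.052),("slim",447,91,.102),("jar",359,209,.052),("big",582,89,.12)]:
    print("sc",n,np.round(g(u,v,z),3))
for C in([(680,151),(770,172),(718,410),(627,385)],[(45,157),(138,161),(123,323),(29,318)]):
    P=np.array([f(*c,.02) for c in C]);c=P.mean(0);d=P[0]+P[1]-P[2]-P[3];L=np.hypot(*d[:2])/2
    print(np.round(P[:,:2],3).tolist(),np.round(c,3),"len",L,"yaw",np.degrees(np.arctan2(d[1],d[0])), "w",np.linalg.norm(P[0]-P[1]))
    for s in((-.08,0,.08) if L>.2 else(-.04,.04)): print(np.round(c[:2]+d[:2]/2/L*s,3))
E
```

```text
large [0.687 0.059 0.106]
lid [ 0.685 -0.065  0.056]
small [ 0.568 -0.012  0.082]
open [ 0.567 -0.141  0.052]
slim [0.463 0.081 0.076]
jar [ 0.463 -0.051  0.052]
big [0.579 0.126 0.09 ]
sc large [0.685 0.057 0.106]
sc lid [ 0.682 -0.065  0.056]
sc small [ 0.564 -0.015  0.082]
sc open [ 0.564 -0.14   0.052]
sc slim [0.463 0.079 0.102]
sc jar [ 0.465 -0.054  0.052]
sc big [0.58  0.121 0.12 ]
[[0.611, -0.292], [0.592, -0.383], [0.353, -0.328], [0.375, -0.238]] [ 0.483 -0.31   0.02 ] len 0.2437157520486077 yaw -12.997892937885997 w 0.09353767860911753
[ 0.405 -0.292]
[ 0.483 -0.31 ]
[ 0.561 -0.328]
[[0.587, 0.356], [0.585, 0.261], [0.422, 0.267], [0.424, 0.361]] [0.505 0.311 0.02 ] len 0.1630150608355248 yaw -1.9158459036702018 w 0.09499681547693632
[0.465 0.312]
[0.545 0.31 ]
```

Run:
```python
from h import *
print(move([.686,.058,.25],180)); print(onz("top",248,122,.07),onz("top",299,122,.07))
```

```text
(array([ 673.8, -408.7,  -18.9]), np.float64(-163.3))
[0.75202957 0.05240658 0.07      ] [ 0.75559711 -0.07324322  0.07      ]
```

{"method": "send_rows", "body": {"targets": "15 -9 -2 -4 0;50 -30 -4 -12 0;90 -55 -6 -21 0;130 -79 -8 -30 0;170 -103 -10 -39 0;210 -127 -12 -48 0;250 -152 -14 -57 0;290 -176 -16 -66 0;330 -200 -18 -75 0;370 -224 -19 -84 0;410 -249 -19 -93 0;450 -273 -19 -102 0;490 -297 -19 -111 0;530 -321 -19 -120 0;570 -346 -19 -130 0;610 -370 -19 -139 0;640 -388 -19 -148 0;665 -403 -19 -157 0;674 -409 -19 -163 0;674 -409 -19 -163 0", "newtons": 30}}

```text
time: 2.6
ee_pos: [0.6863, 0.0588, 0.2491]
tcp_rot: [-180.0, -0.1, 179.7]
wrist_force: [-0.7, 0.8, 0.5]
opening: 0.0857
grasp_force: 0.0
```

Run:
```python
from h import *
o=bot.get_obs();print(o["time"],o["ee_pos"],o["tcp_rot"],o["q"],o["wrist_force"]); print(move([.686,.058,.25],180))
a=camera("wrist")
for n,X in dict(large=[.686,.058,.106],lid=[.684,-.065,.056],small=[.566,-.0135,.082],slim=[.463,.080,.102],open=[.566,-.14,.052]).items():
    p=proj_wrist(X,o);print(n,p.round());cv2.circle(a,tuple(int(t) for t in p.round()),2,(0,0,255),-1)
cv2.imwrite("pics/w1.png",cv2.resize(a,None,fx=1.5,fy=1.5))
```

```text
2.6 [0.6863431  0.05879502 0.24910271] [-1.79992442e+02 -9.11729089e-02  1.79673093e+02] [4.89592296e+00 2.68434848e+01 3.88887589e+01 1.02136756e+02
 7.73268260e-04 5.22282378e+00] [-0.71043925  0.77305024  0.52604886]
(array([ 0.3, -0.8, -0.9]), np.float64(-0.3))
large [260. 180.]
lid [157. 170.]
small [191.  64.]
slim [280. -35.]
open [100.  79.]
```

View pics/w1.png

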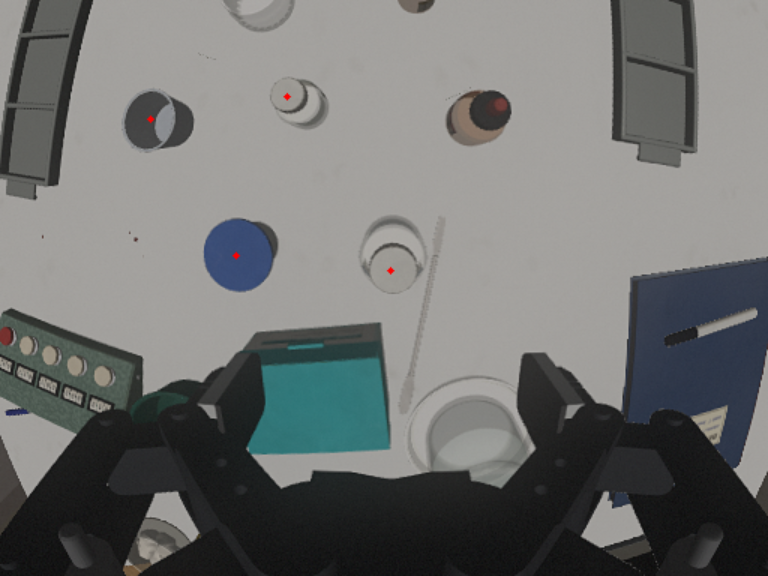

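The wrist view confirms the positions: the projected points sit on the large bottle's cap (391,270), the lid (237,255), the small cap (288,97) and the open rim. Going down on the large bottle.

{"method": "send_rows", "body": {"targets": "0 0 20 0 0;0 -1 60 0 0;0 -1 100 0 0;0 -1 140 0 0;0 -1 175 0 0;0 -1 198 0 0;0 -1 204 0 0;0 -1 204 0 0;0 -1 204 0 120;0 -1 204 0 255;0 -1 204 0 255;0 -1 204 0 255;0 -1 204 0 255;0 -1 204 0 255;0 -1 204 0 255;0 -1 204 0 255;0 -1 204 0 255;0 -1 204 0 255", "newtons": 35}}

```text
time: 4.9
ee_pos: [0.6868, 0.0573, 0.0477]
tcp_rot: [180.0, 0.1, 179.7]
wrist_force: [-0.3, -0.8, 6.3]
opening: 0.0514
grasp_force: 36.8
```

{"method": "send_rows", "body": {"targets": "0 0 -10 0 255;0 0 -35 0 255;0 0 -70 0 255;0 0 -110 0 255;0 0 -150 0 255;0 0 -175 0 255;0 0 -180 0 255;0 0 -180 0 255"}}

```text
time: 5.9
ee_pos: [0.6861, 0.0572, 0.2255]
tcp_rot: [-180.0, -0.0, 179.7]
wrist_force: [-0.1, 0.1, -1.4]
opening: 0.0514
grasp_force: 36.8
```

Run:
```python
from h import *
print(move([.561,-.328,.225],167))
```

```text
(array([ 122.8, -385.9,    0.7]), np.float64(12.7))
```

{"method": "send_rows", "body": {"targets": "6 -18 0 1 255;17 -55 0 2 255;30 -95 0 4 255;43 -135 0 5 255;56 -175 0 6 255;69 -215 0 8 255;81 -255 0 9 255;94 -295 0 10 255;107 -335 0 11 255;117 -367 0 12 255;122 -382 0 13 255;123 -386 0 13 255;123 -386 0 13 255;123 -386 0 13 255"}}

```text
time: 7.65
ee_pos: [0.5612, -0.3271, 0.2263]
tcp_rot: [180.0, 0.0, 166.7]
wrist_force: [0.3, 0.2, -2.0]
opening: 0.0512
grasp_force: 36.9
```

Run:
```python
from h import *
o=bot.get_obs();print(move([.561,-.328,.051],167))
a=camera("wrist")
c=np.array([.483,-.31]);d=np.array([np.cos(np.radians(-13)),np.sin(np.radians(-13))]);n=np.array([-d[1],d[0]])
for s in(-.123,-.043,-.037,.037,.043,.123):
  for t in(-.046,.046):
    p=proj_wrist(np.r_[c+s*d+t*n,.02],o);cv2.circle(a,tuple(int(t) for t in p.round()),1,(0,0,255),-1)
cv2.imwrite("pics/w2.png",cv2.resize(a,None,fx=1.5,fy=1.5))
```

```text
(array([  0. ,  -0.9, 175.3]), np.float64(-0.3))
```

View pics/w2.png

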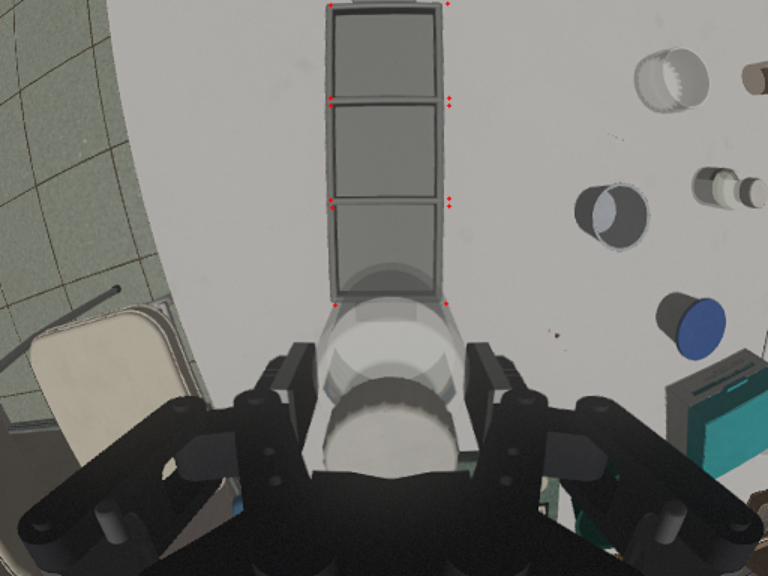

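The wrist view shows the bottle held upright over the far bay. The predicted carrier corners are within about 2 mm, so the true centre lies about 2 mm nearer the robot and to its right. Lowering with that correction.

{"method": "send_rows", "body": {"targets": "2 -2 15 0 255;2 -2 50 0 255;2 -2 90 0 255;2 -2 125 0 255;2 -2 150 0 255;2 -2 164 0 255;2 -2 170 0 255;2 -2 173 0 255;2 -2 175 0 255;2 -2 175 0 255;2 -2 175 0 255"}}

```text
time: 9.07
ee_pos: [0.5586, -0.3297, 0.0517]
tcp_rot: [-180.0, 0.0, 166.7]
wrist_force: [-0.4, 0.8, -0.9]
opening: 0.0513
grasp_force: 36.8
```

{"method": "send_rows", "body": {"targets": "0 0 0 0 100;0 0 0 0 60;0 0 0 0 30;0 0 0 0 0;0 0 0 0 0;0 0 0 0 0;0 0 -15 0 0;0 0 -50 0 0;0 0 -90 0 0;0 0 -130 0 0;0 0 -160 0 0;0 0 -175 0 0;0 0 -175 0 0"}}

```text
time: 10.7
ee_pos: [0.5589, -0.3298, 0.2286]
tcp_rot: [-179.9, 0.2, 166.7]
wrist_force: [-0.2, 0.2, -0.7]
opening: 0.0854
grasp_force: 0.0
```

Run:
```python
from h import *
print(move([.6835,-.065,.225],180))
```

```text
(array([-60.1, 286.5,   3.5]), np.float64(-13.3))
```

{"method": "send_rows", "body": {"targets": "-3 15 0 -1 0;-11 52 0 -2 0;-19 92 0 -4 0;-27 132 0 -6 0;-36 172 0 -8 0;-44 212 0 -10 0;-52 248 0 -12 0;-57 272 0 -13 0;-60 284 2 -13 0;-60 287 2 -13 0;-60 287 2 -13 0"}}

```text
time: 12.08
ee_pos: [0.6828, -0.0649, 0.2243]
tcp_rot: [-180.0, -0.0, 179.6]
wrist_force: [-0.7, -0.1, -0.8]
opening: 0.0853
grasp_force: 0.0
```

Run:
```python
from h import *
print(move([.6835,-.065,.027],180))
a=camera("wrist");h=cv2.cvtColor(a,cv2.COLOR_BGR2HSV);m=cv2.inRange(h,(105,120,40),(130,255,255))
n,l,s,c=cv2.connectedComponentsWithStats(m)
for i in range(1,n):
    if s[i,4]>300: print(s[i],c[i],onz("wrist",*c[i],.056))
a=camera("top");h=cv2.cvtColor(a,cv2.COLOR_BGR2HSV);cv2.imwrite("pics/top1.png",a)
```

```text
(array([-7.000e-01, -1.000e-01,  1.973e+02]), np.float64(-0.4))
[ 234  150   54   52 2199] [260.52069122 175.44793088] [ 0.68335307 -0.0651421   0.056     ]
```

{"method": "send_rows", "body": {"targets": "-1 0 20 0 0;-1 0 60 0 0;-1 0 100 0 0;-1 0 140 0 0;-1 0 170 0 0;-1 0 190 0 0;-1 0 197 0 0;-1 0 197 0 0;-1 0 197 0 100;-1 0 197 0 255;-1 0 197 0 255;-1 0 197 0 255;-1 0 197 0 255;-1 0 197 0 255;-1 0 197 0 255;-1 0 197 0 255", "newtons": 35}}

```text
time: 14.18
ee_pos: [0.6848, -0.0642, 0.029]
tcp_rot: [-180.0, 0.1, 179.7]
wrist_force: [-1.1, -0.2, 5.2]
opening: 0.0566
grasp_force: 37.0
```

{"method": "send_rows", "body": {"targets": "0 0 -10 0 255;0 0 -35 0 255;0 0 -70 0 255;0 0 -110 0 255;0 0 -150 0 255;0 0 -180 0 255;0 0 -190 0 255;0 0 -190 0 255"}}

```text
time: 15.18
ee_pos: [0.6842, -0.0642, 0.2173]
tcp_rot: [-180.0, 0.0, 179.7]
wrist_force: [-0.2, -0.6, -1.3]
opening: 0.0568
grasp_force: 37.2
```

Run:
```python
from h import *
print(move([.403,-.294,.215],167))
```

```text
(array([ 279.9, -231.5,    2.2]), np.float64(12.7))
```

{"method": "send_rows", "body": {"targets": "12 -10 0 1 255;40 -33 0 2 255;70 -58 0 3 255;100 -83 0 5 255;130 -107 0 6 255;160 -132 0 7 255;190 -157 0 9 255;220 -182 0 10 255;248 -205 0 11 255;268 -222 0 12 255;278 -230 0 13 255;280 -232 0 13 255;280 -232 0 13 255"}}

```text
time: 16.8
ee_pos: [0.403, -0.2942, 0.2169]
tcp_rot: [180.0, -0.0, 166.7]
wrist_force: [-0.1, 0.1, 0.8]
opening: 0.0563
grasp_force: 37.3
```

Run:
```python
from h import *
print(move([.403,-.294,.033],167))
a=camera("wrist");cv2.imwrite("pics/w3.png",cv2.resize(a,None,fx=1.5,fy=1.5))
```

```text
(array([-0.000e+00,  1.000e-01,  1.839e+02]), np.float64(-0.3))
```

View pics/w3.png

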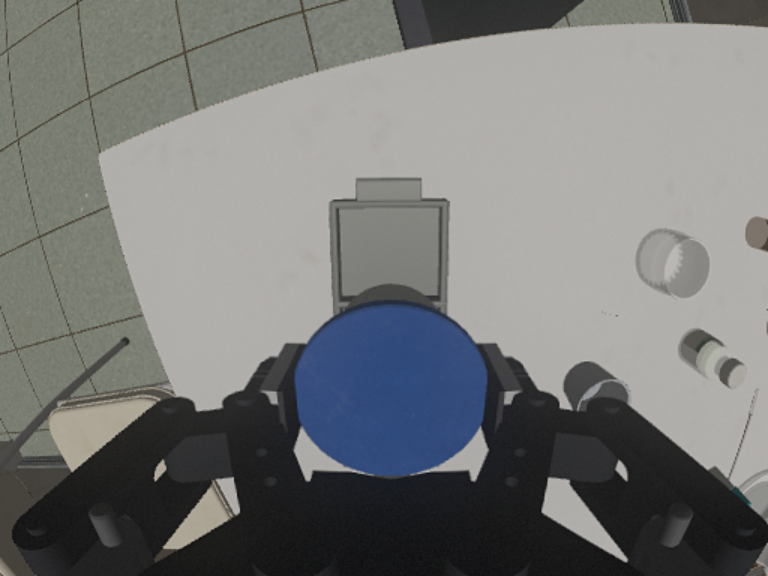

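The lidded cup is held level and centred over the near bay, with the lid centre at (391,388) in the view. Lowering it.

{"method": "send_rows", "body": {"targets": "0 0 15 0 255;0 0 55 0 255;0 0 95 0 255;0 0 130 0 255;0 0 155 0 255;0 0 170 0 255;0 0 178 0 255;0 0 182 0 255;0 0 183 0 255;0 0 183 0 255;0 0 183 0 255"}}

```text
time: 18.23
ee_pos: [0.4029, -0.2947, 0.0348]
tcp_rot: [-180.0, 0.0, 166.7]
wrist_force: [0.4, 1.2, -0.2]
opening: 0.0565
grasp_force: 37.3
```

{"method": "send_rows", "body": {"targets": "0 0 1 0 255;0 0 2 0 255;0 0 2 0 255"}}

```text
time: 18.6
ee_pos: [0.4028, -0.2946, 0.033]
tcp_rot: [-180.0, 0.0, 166.7]
wrist_force: [-1.4, 1.1, 5.4]
opening: 0.0566
grasp_force: 37.6
```

Contact with the bay floor. Releasing.

{"method": "send_rows", "body": {"targets": "0 0 0 0 100;0 0 0 0 60;0 0 0 0 30;0 0 0 0 0;0 0 0 0 0;0 0 0 0 0;0 0 -15 0 0;0 0 -50 0 0;0 0 -90 0 0;0 0 -130 0 0;0 0 -165 0 0;0 0 -190 0 0;0 0 -195 0 0;0 0 -195 0 0"}}

```text
time: 20.35
ee_pos: [0.4027, -0.2945, 0.2272]
tcp_rot: [-180.0, 0.0, 166.7]
wrist_force: [0.4, 0.3, -0.5]
opening: 0.0852
grasp_force: 0.0
```

Run:
```python
from h import *
print(move([.463,.080,.24],180))
a=camera("scene")[135:305,110:350];cv2.imwrite("pics/s1.png",cv2.resize(a,None,fx=3.3,fy=3.3,interpolation=cv2.INTER_CUBIC))
```

```text
(array([ 27.7, 378.3, -12.8]), np.float64(-13.3))
```

View pics/s1.png

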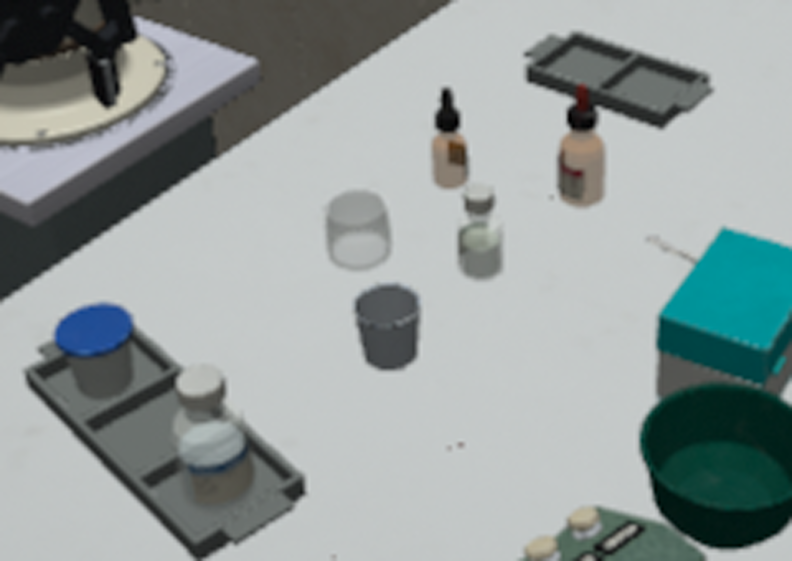

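The large bottle and lidded cup both stand upright in the end bays, at (205,440) and (97,345) in the zoomed view. Next is the slim dropper.

{"method": "send_rows", "body": {"targets": "1 16 0 -1 0;4 55 -2 -2 0;7 95 -4 -4 0;10 135 -6 -5 0;13 175 -8 -6 0;16 215 -10 -8 0;19 255 -12 -9 0;22 295 -13 -10 0;25 335 -13 -12 0;27 365 -13 -13 0;28 377 -13 -13 0;28 378 -13 -13 0;28 378 -13 -13 0"}}

```text
time: 22.02
ee_pos: [0.4624, 0.0792, 0.2402]
tcp_rot: [-180.0, -0.0, 179.6]
wrist_force: [0.4, 0.1, -1.0]
opening: 0.0856
grasp_force: 0.0
```

Run:
```python
from h import *
print(move([.463,.080,.037],180))
o=bot.get_obs();a=camera("wrist");p=proj_wrist([.463,.080,.102],o);print(p);x,y=p.astype(int)
c=a[y-70:y+50,x-80:x+80].copy();cv2.circle(c,(80,70),1,(0,0,255),-1);cv2.imwrite("pics/w4.png",cv2.resize(c,None,fx=4,fy=4))
```

```text
(array([ -0.6,   0.9, 203.2]), np.float64(-0.4))
[261.42380989 182.08716693]
```

View pics/w4.png

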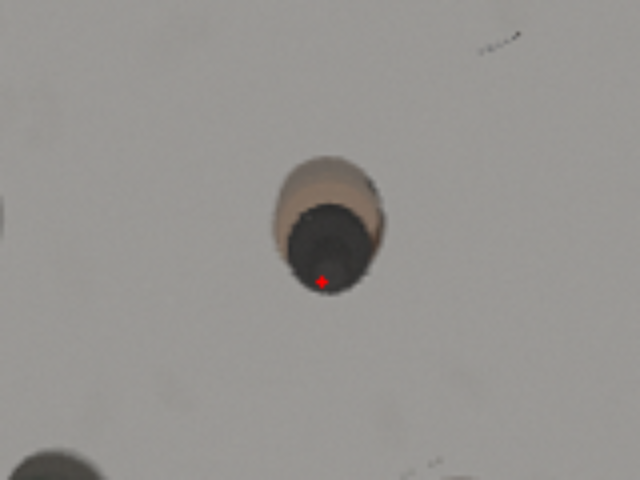

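The dropper tip, at about (330,272) in the crop, is within 2 mm of the prediction. Descending.

{"method": "send_rows", "body": {"targets": "0 1 20 0 0;1 2 60 0 0;1 2 100 0 0;1 2 140 0 0;1 2 175 0 0;1 2 196 0 0;1 2 203 0 0;1 2 203 0 0;1 2 203 0 120;1 2 203 0 255;1 2 203 0 255;1 2 203 0 255;1 2 203 0 255;1 2 203 0 255;1 2 203 0 255;1 2 203 0 255;1 2 203 0 255;1 2 203 0 255", "newtons": 30}}

```text
time: 24.32
ee_pos: [0.462, 0.0819, 0.0379]
tcp_rot: [180.0, 0.1, 179.7]
wrist_force: [-0.7, 0.7, 4.7]
opening: 0.0321
grasp_force: 29.6
```

{"method": "send_rows", "body": {"targets": "0 0 -10 0 255;0 0 -35 0 255;0 0 -70 0 255;0 0 -110 0 255;0 0 -150 0 255;0 0 -190 0 255;0 0 -200 0 255;0 0 -200 0 255"}}

```text
time: 25.32
ee_pos: [0.4617, 0.0818, 0.237]
tcp_rot: [-180.0, -0.0, 179.7]
wrist_force: [0.2, 0.2, -1.8]
opening: 0.032
grasp_force: 30.2
```

Run:
```python
from h import *
print(move([.481,-.312,.24],167))
```

```text
(array([ -21.6, -393.6,   -3. ]), np.float64(12.7))
```

{"method": "send_rows", "body": {"targets": "-1 -16 0 1 255;-3 -55 0 2 255;-5 -95 0 3 255;-8 -135 0 4 255;-10 -175 0 6 255;-12 -215 0 7 255;-14 -255 0 8 255;-16 -295 0 10 255;-19 -335 0 11 255;-21 -370 0 12 255;-22 -389 0 13 255;-22 -394 0 13 255;-22 -394 0 13 255;-22 -394 0 13 255"}}

```text
time: 27.08
ee_pos: [0.4814, -0.3115, 0.2375]
tcp_rot: [180.0, 0.0, 166.7]
wrist_force: [-0.3, -0.1, -2.2]
opening: 0.0322
grasp_force: 30.3
```

Run:
```python
from h import *
print(move([.481,-.312,.042],167))
a=camera("wrist");cv2.imwrite("pics/w5.png",cv2.resize(a,None,fx=1.5,fy=1.5))
```

```text
(array([  0.3,  -0.6, 195.5]), np.float64(-0.3))
```

View pics/w5.png

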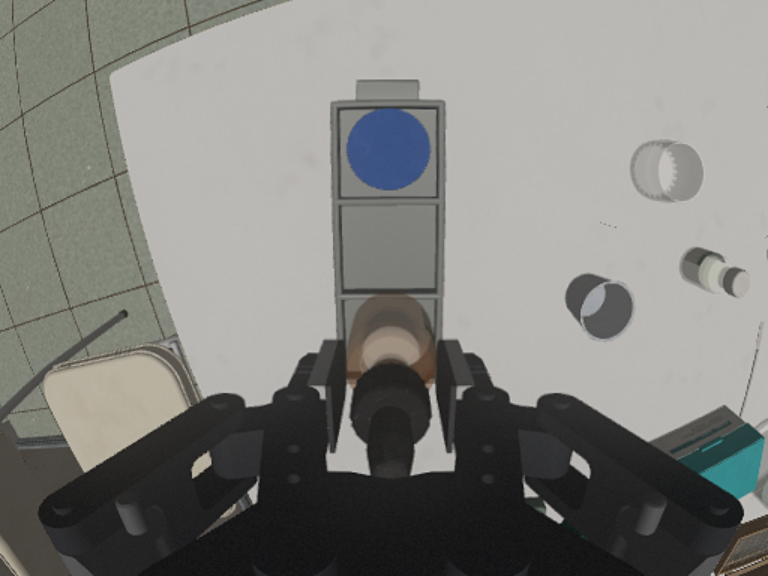

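The dropper hangs upright over the middle bay, and the lidded cup sits well in the near bay at (388,148). Lowering it.

{"method": "send_rows", "body": {"targets": "0 -1 15 0 255;0 -1 50 0 255;0 -1 90 0 255;0 -1 130 0 255;0 -1 160 0 255;0 -1 180 0 255;0 -1 190 0 255;0 -1 194 0 255;0 -1 196 0 255;0 -1 196 0 255;0 -1 196 0 255"}}

```text
time: 28.5
ee_pos: [0.4814, -0.3136, 0.0419]
tcp_rot: [-180.0, 0.1, 166.7]
wrist_force: [0.6, 0.2, 0.3]
opening: 0.0318
grasp_force: 30.4
```

{"method": "send_rows", "body": {"targets": "0 0 1 0 200;0 0 1 0 140;0 0 1 0 100;0 0 1 0 60;0 0 1 0 30;0 0 1 0 0;0 0 1 0 0;0 0 1 0 0;0 0 -15 0 0;0 0 -50 0 0;0 0 -90 0 0;0 0 -130 0 0;0 0 -165 0 0;0 0 -190 0 0;0 0 -195 0 0;0 0 -195 0 0"}}

```text
time: 30.5
ee_pos: [0.4811, -0.3133, 0.2362]
tcp_rot: [-180.0, 0.0, 166.7]
wrist_force: [-0.5, -0.6, -1.2]
opening: 0.0849
grasp_force: 0.0
```

Run:
```python
from h import *
print(move([.566,-.0135,.24],180))
```

```text
(array([-13.5, 311.3,  -3.8]), np.float64(-13.3))
```

{"method": "send_rows", "body": {"targets": "-1 16 0 -1 0;-2 55 -1 -2 0;-4 95 -2 -4 0;-6 135 -4 -6 0;-7 175 -4 -7 0;-9 215 -4 -9 0;-11 255 -4 -11 0;-12 288 -4 -12 0;-13 306 -4 -13 0;-13 311 -4 -13 0;-13 311 -4 -13 0;-13 311 -4 -13 0"}}

```text
time: 32.0
ee_pos: [0.5653, -0.0146, 0.2403]
tcp_rot: [-180.0, -0.0, 179.6]
wrist_force: [0.5, 0.4, 0.5]
opening: 0.0858
grasp_force: 0.0
```

Run:
```python
from h import *
print(move([.566,-.0135,.028],180))
o=bot.get_obs();a=camera("wrist");p=proj_wrist([.566,-.0135,.082],o);print(p);x,y=p.astype(int)
c=a[y-70:y+50,x-80:x+80].copy();cv2.circle(c,(80,70),1,(0,0,255),-1);cv2.imwrite("pics/w6.png",cv2.resize(c,None,fx=4,fy=4))
```

```text
(array([ -0.7,   1.2, 212.3]), np.float64(-0.4))
[261.63739381 177.60770438]
```

View pics/w6.png

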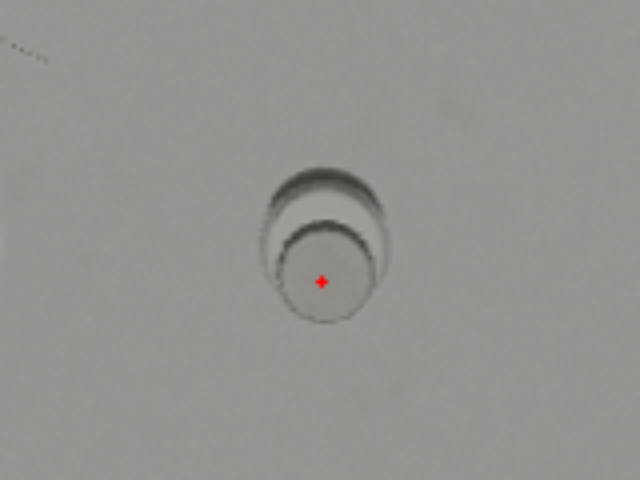

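The small bottle's cap centre, at (326,277) in the crop, is within 1 mm of the prediction. Grasping it.

{"method": "send_rows", "body": {"targets": "0 1 20 0 0;0 2 60 0 0;0 2 100 0 0;0 2 140 0 0;0 2 180 0 0;0 2 203 0 0;0 2 211 0 0;0 2 212 0 0;0 2 212 0 120;0 2 212 0 255;0 2 212 0 255;0 2 212 0 255;0 2 212 0 255;0 2 212 0 255;0 2 212 0 255;0 2 212 0 255;0 2 212 0 255", "newtons": 30}}

```text
time: 34.17
ee_pos: [0.5659, -0.0118, 0.0291]
tcp_rot: [-180.0, 0.1, 179.7]
wrist_force: [-0.9, -0.2, 6.3]
opening: 0.0372
grasp_force: 30.0
```

{"method": "send_rows", "body": {"targets": "0 0 -10 0 255;0 0 -35 0 255;0 0 -70 0 255;0 0 -110 0 255;0 0 -150 0 255;0 0 -190 0 255;0 0 -205 0 255;0 0 -205 0 255"}}

```text
time: 35.17
ee_pos: [0.5658, -0.0117, 0.2334]
tcp_rot: [-180.0, 0.0, 179.7]
wrist_force: [0.1, 0.8, -3.2]
opening: 0.0375
grasp_force: 30.5
```

Run:
```python
from h import *
print(move([.545,.31,.235],178))
```

```text
(array([ 22.7, 321.6,  -1.6]), np.float64(1.7))
```

{"method": "send_rows", "body": {"targets": "1 16 0 0 255;4 55 0 0 255;7 95 0 0 255;10 135 0 1 255;12 175 0 1 255;15 215 0 1 255;18 255 0 1 255;20 290 0 2 255;22 313 0 2 255;23 321 0 2 255;23 322 0 2 255;23 322 0 2 255"}}

```text
time: 36.67
ee_pos: [0.5446, 0.3095, 0.2333]
tcp_rot: [-180.0, 0.0, 177.6]
wrist_force: [-0.1, -0.4, -1.8]
opening: 0.0373
grasp_force: 30.6
```

Run:
```python
from h import *
o=bot.get_obs();print(move([.545,.31,.033],178))
a=camera("wrist")
c=np.array([.505,.311]);d=np.array([np.cos(np.radians(-1.9)),np.sin(np.radians(-1.9))]);n=np.array([-d[1],d[0]])
for s in(-.083,-.003,.003,.083):
  for t in(-.046,.046):
    p=proj_wrist(np.r_[c+s*d+t*n,.02],o);cv2.circle(a,tuple(int(t) for t in p.round()),1,(0,0,255),-1)
cv2.imwrite("pics/w7.png",cv2.resize(a,None,fx=1.5,fy=1.5))
```

```text
(array([ -0.4,   0.6, 200.3]), np.float64(-0.4))
```

View pics/w7.png

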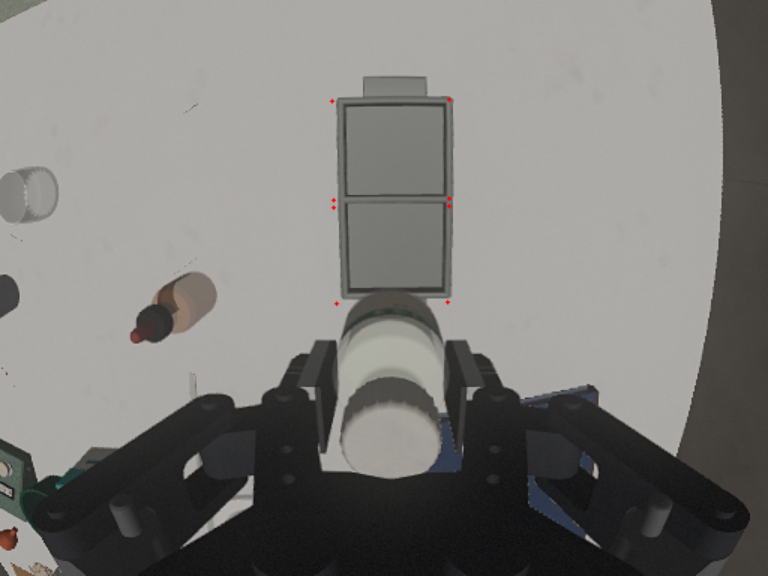

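The bottle is upright over the carrier. The true carrier sits about 3 mm to the left (+y) and 3 mm nearer than predicted, so I'll correct for that and lower.

{"method": "send_rows", "body": {"targets": "2 3 15 0 255;2 3 50 0 255;2 3 90 0 255;2 3 130 0 255;2 3 165 0 255;2 3 186 0 255;2 3 195 0 255;2 3 199 0 255;2 3 201 0 255;2 3 201 0 255;2 3 201 0 255"}}

```text
time: 38.1
ee_pos: [0.543, 0.3137, 0.0332]
tcp_rot: [180.0, 0.1, 177.7]
wrist_force: [0.0, -0.5, 0.9]
opening: 0.0374
grasp_force: 30.7
```

{"method": "send_rows", "body": {"targets": "0 0 0 0 200;0 0 0 0 140;0 0 0 0 100;0 0 0 0 60;0 0 0 0 30;0 0 0 0 0;0 0 0 0 0;0 0 0 0 0;0 0 -15 0 0;0 0 -50 0 0;0 0 -90 0 0;0 0 -130 0 0;0 0 -165 0 0;0 0 -190 0 0;0 0 -205 0 0;0 0 -205 0 0"}}

```text
time: 40.1
ee_pos: [0.5429, 0.3137, 0.2395]
tcp_rot: [179.9, 0.2, 177.7]
wrist_force: [-0.0, -0.5, -1.0]
opening: 0.0857
grasp_force: 0.0
```

Run:
```python
from h import *
print(move([.5655,-.141,.235],180))
```

```text
(array([ -41.1, -453.4,    3.9]), np.float64(-2.3))
```

{"method": "send_rows", "body": {"targets": "-1 -16 0 0 0;-5 -55 0 0 0;-9 -95 0 0 0;-12 -135 0 -1 0;-16 -175 0 -1 0;-20 -215 0 -1 0;-23 -255 0 -1 0;-27 -295 0 -2 0;-31 -335 1 -2 0;-34 -375 2 -2 0;-37 -415 3 -2 0;-40 -442 3 -2 0;-41 -453 3 -2 0;-41 -453 3 -2 0;-41 -453 3 -2 0"}}

```text
time: 41.98
ee_pos: [0.5649, -0.14, 0.2342]
tcp_rot: [180.0, -0.0, 179.7]
wrist_force: [-0.9, 0.8, 0.1]
opening: 0.0854
grasp_force: 0.0
```

Run:
```python
from h import *
print(move([.5655,-.141,.024],180))
o=bot.get_obs();a=camera("wrist");p=proj_wrist([.5655,-.141,.052],o);print(p);x,y=p.astype(int)
c=a[y-70:y+50,x-80:x+80].copy();cv2.circle(c,(80,70),1,(0,0,255),-1);cv2.imwrite("pics/w8.png",cv2.resize(c,None,fx=4,fy=4))
```

```text
(array([ -0.7,  -1. , 210.2]), np.float64(-0.3))
[259.59507661 172.94327318]
```

View pics/w8.png

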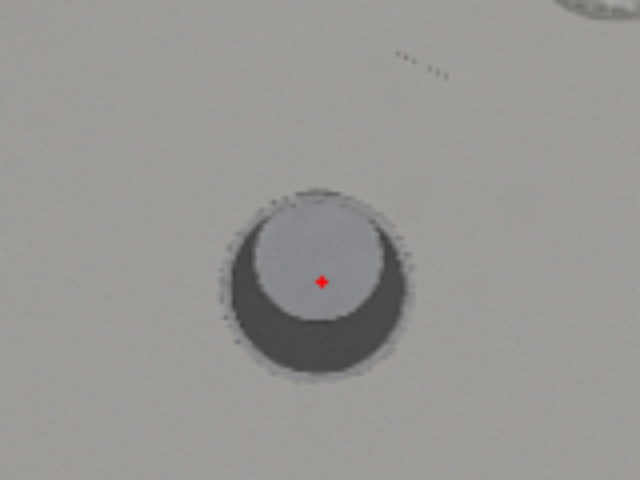

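The open cup's rim centre, at (318,284) in the crop, is right under the tool. Grasping it.

{"method": "send_rows", "body": {"targets": "0 -1 20 0 0;-1 -1 60 0 0;-1 -1 100 0 0;-1 -1 140 0 0;-1 -1 180 0 0;-1 -1 203 0 0;-1 -1 212 0 0;-1 -1 213 0 0;-1 -1 213 0 100;-1 -1 213 0 255;-1 -1 213 0 255;-1 -1 213 0 255;-1 -1 213 0 255;-1 -1 213 0 255;-1 -1 213 0 255;-1 -1 213 0 255", "newtons": 25}}

```text
time: 44.02
ee_pos: [0.5667, -0.142, 0.0226]
tcp_rot: [-180.0, 0.1, 179.7]
wrist_force: [-0.2, 0.2, 5.5]
opening: 0.0523
grasp_force: 25.7
```

{"method": "send_rows", "body": {"targets": "0 0 -10 0 255;0 0 -35 0 255;0 0 -70 0 255;0 0 -110 0 255;0 0 -150 0 255;0 0 -190 0 255;0 0 -205 0 255;0 0 -205 0 255"}}

```text
time: 45.02
ee_pos: [0.5663, -0.1419, 0.2268]
tcp_rot: [-180.0, 0.1, 179.7]
wrist_force: [0.4, -0.5, -0.7]
opening: 0.0522
grasp_force: 26.2
```

Run:
```python
from h import *
print(move([.462,.314,.228],178))
```

```text
(array([107. , 455.3,  -1.4]), np.float64(1.7))
```

{"method": "send_rows", "body": {"targets": "4 16 0 0 255;13 55 0 0 255;22 95 0 0 255;32 135 0 1 255;41 175 0 1 255;50 215 0 1 255;60 255 0 1 255;69 295 0 1 255;79 335 0 1 255;88 375 0 2 255;97 412 0 2 255;103 440 0 2 255;106 452 0 2 255;107 455 0 2 255;107 455 0 2 255;107 455 0 2 255"}}

```text
time: 47.02
ee_pos: [0.4619, 0.313, 0.2264]
tcp_rot: [180.0, 0.0, 177.6]
wrist_force: [-0.2, 0.3, -0.1]
opening: 0.0521
grasp_force: 26.2
```

Run:
```python
from h import *
print(move([.462,.314,.027],178))
a=camera("wrist");cv2.imwrite("pics/w9.png",cv2.resize(a,None,fx=1.5,fy=1.5))
```

```text
(array([  0. ,   1. , 199.4]), np.float64(-0.4))
```

View pics/w9.png

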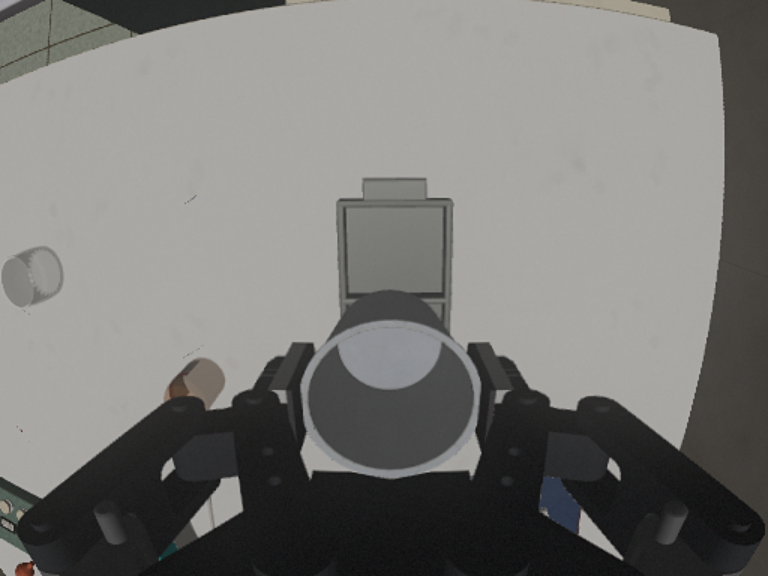

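The cup is held level over the near bay, about 2 mm short in y. Lowering with that correction.

{"method": "send_rows", "body": {"targets": "0 2 15 0 255;0 2 50 0 255;0 2 90 0 255;0 2 130 0 255;0 2 165 0 255;0 2 186 0 255;0 2 194 0 255;0 2 197 0 255;0 2 199 0 255;0 2 200 0 255;0 2 200 0 255"}}

```text
time: 48.45
ee_pos: [0.462, 0.316, 0.0267]
tcp_rot: [180.0, 0.0, 177.7]
wrist_force: [-0.0, -0.0, -0.9]
opening: 0.0521
grasp_force: 26.3
```

{"method": "send_rows", "body": {"targets": "0 0 1 0 255;0 0 1 0 255;0 0 1 0 100;0 0 1 0 60;0 0 1 0 30;0 0 1 0 0;0 0 1 0 0;0 0 1 0 0;0 0 -15 0 0;0 0 -50 0 0;0 0 -90 0 0;0 0 -130 0 0;0 0 -165 0 0;0 0 -190 0 0;0 0 -205 0 0;0 0 -205 0 0"}}

```text
time: 50.45
ee_pos: [0.4621, 0.316, 0.2325]
tcp_rot: [179.9, 0.1, 177.7]
wrist_force: [-0.6, -0.4, 0.5]
opening: 0.0852
grasp_force: 0.0
```

{"method": "send_rows", "body": {"targets": "0 -16 0 0 0;0 -50 0 0 0;0 -90 0 0 0;0 -130 0 0 0;0 -170 0 0 0;0 -190 0 0 0;0 -200 0 0 0;0 -200 0 0 0;0 -200 0 0 0"}}

```text
time: 51.58
ee_pos: [0.4535, 0.1164, 0.231]
tcp_rot: [180.0, -0.0, 177.7]
wrist_force: [0.8, 0.0, -0.6]
opening: 0.0854
grasp_force: 0.0
```

Run:
```python
from h import *
s=camera("scene")[120:305,100:350];t=camera("top")[125:300,110:430]
s=cv2.resize(s,None,fx=2.2,fy=2.2,interpolation=cv2.INTER_CUBIC)
cv2.imwrite("pics/end_s.png",cv2.resize(s,None,fx=1.4,fy=1.4));cv2.imwrite("pics/end_t.png",cv2.resize(t,None,fx=2.5,fy=2.5,interpolation=cv2.INTER_CUBIC))
```

```text
(no output)
```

View pics/end_s.png

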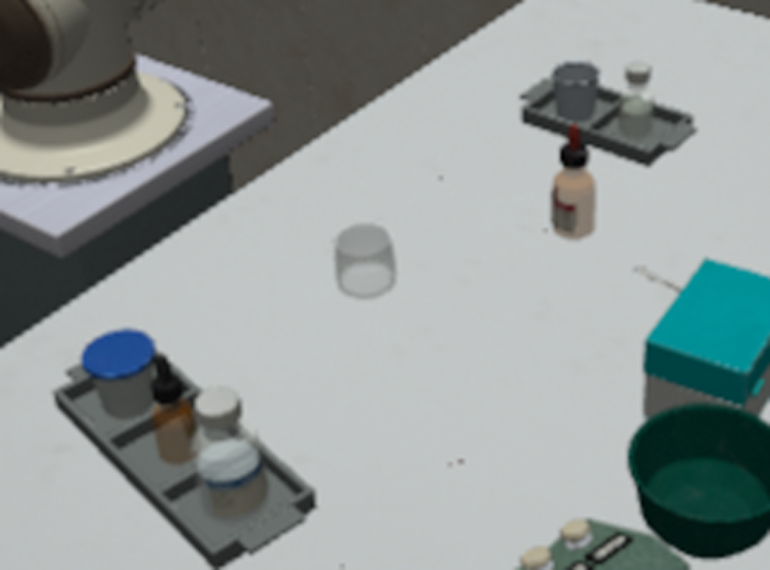

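All five stand upright in their own bays: the lidded cup, dropper and large bottle at left, and the open cup and small bottle at upper right. The big dropper at (573,195) and the jar at (365,260) have not moved. Handing in.

```bash
python3 -c "
from workcell import ticket
print(ticket.job_done())"
```

```text
the job is handed in; nothing more can be done
None
```

Both kits are made up and the job is handed in: all five pieces stand upright in their own bays, with the slim dropper in the middle of the three-bay carrier, and the bigger dropper and glass jar were left where they were (about 52 s of the 120 s used).

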